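Push a parcel through the width gauge

ROBOT

A 6-joint arm with a two-finger parallel gripper is mounted at the origin on the work surface. World frame = base frame: x ahead of the robot, y to its left, z up, the work surface at z = 0. Lengths are in mm, angles in rad, forces in N, time in s.
With the tool pointing down it reaches from about 275 to 1000 mm from the base axis. Payload 8.4 kg.
Tool frame: the origin (TCP) lies on the centre line of the jaws, within the pads' length; the fingertips stand 17 mm ahead of it and the grasp point (between the pads) lies 2 mm behind it (r.tcp_to_tips is the z of the fingertips in the tool frame, in mm); z points along the fingers, y is the direction in which the jaws open and shut (so a half turn about z gives the same grasp; the last joint's range is limited). The gripper opens to 85 mm and grips with 20 to 120 N. Pads are 22 mm wide; open, the fingers measure 114 mm over their backs; the gripper's body (76 mm by 85 mm) begins 54 mm behind the grasp point. The pads swing forward as they close: fully open they stand 13 mm farther back than shut.
Start: joints at [1.194, 0.353, 1.633, -0, 1.155, -0.002], TCP at [228.803, 581.616, 248.281] pointing down, gripper open.
Joint ranges: [-2.63, 2.63], [-0.92, 2.1], [0.06, 2.66], [-1.3, 4.44], [0, 2.69], [-3.02, 3.02]. Speed limits (rad/s): [2.22, 2.22, 2.79, 3.14, 3.14, 3.14].

INTERFACE

Orientations are given as [roll, pitch, yaw] about the fixed x, y, z axes, in that order (R = Rz(yaw) Ry(pitch) Rx(roll)).
In Python, from rig import r, cams, job gives the robot as it stands.
- The arm moves only by the tool drive_tool, never from a script. Its argument "deltas" is a list of rows, each a list of 4 numbers: the shift along the tool's x, y, z in cm, then the turn about the tool's z in rad. In form: [[x, y, z, roll], ...]. A call has 1 to 12 rows; each row shifts and turns the commanded pose from where the row before left it, along the tool's axes as they then stand; what a row does not reach is not made up. A row lasts 1/12 s, in which the tool goes at most 41.7 mm and 7.16 degrees, less where a joint would pass 70% of its speed; a pose out of reach is approached as far as the arm can. A call with a gripper value outside its range is refused whole. "jaw" is the closure, from 0 (fully open) to 1 (shut), set as the call begins (left out, the last holds). The fingers move at their own pace and stop on an object; "force" is the grip in N (left out, the last holds). Time passes only in rows, so rows that do not move let the fingers close. It gives the time, the measured TCP pose, the force and the opening at its end, in the units of the state.
- r.sense(): the state, without advancing time (a new reading comes with each control period).
- cams.grab_frame(name): name is "scene" or "top" or "wrist"; returns (picture, depth): 480x640x3 uint8, red, green, blue; 480x640 float32, mm along the optical axis (not along the pixel's ray), 0 where there is no reading.
- cams.camera_params(name): a dict with "fx", "fy", "cx", "cy" (pixels), "R" (3x3) and "t" (3): a world point X has camera coordinates R X + t. Camera axes: x right, y down, z forward; pixel columns grow to the right and rows downward; lengths in mm; the calibration is good to about 2 mm. A picture is of the moment at which its call begins: read the wrist's pose just before it. camera_params takes no time and is no camera call; for the wrist camera it gives the pose at the moment of the call.
- job.sign_off(): hands the job in, once; it reports no verdict.
The state is a dict: "clock": time; "qpos": joint angles; "qvel": joint speeds; "joint_efforts": joint torques, N m; "eef_pos": TCP position; "tcp_rot": TCP orientation; "contact_force": force on the tool from outside, world axes, zero at the start; "wrist_torque": the same for the moment, N m; "opening": opening from 0.0 (shut) to 1.0 (fully open).
Only numpy, scipy, OpenCV 4.12 (cv2) and the standard library are available. Lean on these libraries where they do the work, as an engineer would, in place of code of your own. Each camera call takes 0.05 s, during which the arm holds its last target. There are 200 camera calls.

TASK

Check the small blue-taped parcel in the width gauge: push it along the counter, end first, through the gap between the two dark wooden cheeks until it lies wholly on the green mat on the other side. Push it only: do not lift or tip it. Leave everything else on the counter where it stands, and finish with the hand clear.

Things in the scene. Friction and masses are not known exactly. Their poses are not given: they have to be found in the camera images.
- parcel: The parcel to be pushed: a loose closed brown carton with a blue tape stripe along its length and a white label, 120 mm long (own x) x 84 mm wide (own y) x 50 mm tall, about 0.25 kg, slides on the counter. Origin at the centre of its underside, z up. Starts on either side of the gauge, turned up to 27 degrees from its x axis.
- gauge: Width gauge fixed to the counter: two dark wood cheeks, 92 mm clear gap, each 60 long (own x) x 24 thick x 55 mm tall, ends rounded (12 mm radius), brass on top; the brass strip on the counter is only a mark, nothing bridges the gap above. Origin on the counter, mid-gap; own x runs through the gap (travel is +x or -x, away from the parcel's side); inner faces at y = +-46 mm.
- mat: The outgoing mat: a green rectangle lying flat on the counter (no noticeable thickness, nothing catches on it), 180 mm long (own x, along the gauge's x) x 160 mm wide (own y). Origin at its centre. It lies on the side of the gauge opposite to the parcel, its centre within about 20 mm of the gauge's x axis.
- parcel_corner0 (a point): Bottom corner of the parcel at its own (x, y) = (60, 42) mm, on the counter.
- parcel_corner1 (a point): Bottom corner of the parcel at its own (x, y) = (-60, 42) mm, on the counter.
- parcel_corner2 (a point): Bottom corner of the parcel at its own (x, y) = (-60, -42) mm, on the counter.
- parcel_corner3 (a point): Bottom corner of the parcel at its own (x, y) = (60, -42) mm, on the counter.
- gift_carton: Bystander, loose, not to be moved: plain brown cube-like carton 60 x 60 x 45 mm with white tape, beside the gauge. Origin at the centre of its underside.
- stamp: Bystander, loose, not to be moved: small wooden hand stamp, 36 mm across, 56 mm tall, beside the gauge. Origin at the centre of its underside.
- tea_tin: Bystander, loose, not to be moved: green tin with a paper label, 60 mm across, 60 mm tall. Origin at the centre of its underside.
- sweets_jar: Bystander, loose, not to be moved: amber glass jar with red lid, 84 mm across, 140 mm tall. Origin at the centre of its underside.
- tape_dispenser: Bystander, loose, not to be moved: black tape dispenser with a blue roll, 150 x 50 x 84 mm. Origin at the centre of its underside.
- tea_cup: Bystander, loose, not to be moved: blue ceramic cup, 72 mm across, 70 mm tall. Origin at the centre of its underside.
Mind the look-alikes: they are no part of the job. What is shaped like the parcel but purple is not meant.

How it is judged:
By the outcome, as a careful person would: the job done as asked, in the order asked, and still so for the second after the job is handed in, with the robot touching nothing.
It also fails if it takes over 72 s, if anything falls off the work surface, if the arm or the gripper's body presses on something with over 40 N, if the wrist force passes 120 N, or if a joint passes its speed limit or range.

## Working session

There is one attempt and no reset: what is moved stays moved. The work goes in short steps, Python scripts to look and compute and a tool call to move; the robot and the scene stay as the last step left them, time stands still between calls to the robot, and variables do not carry over. Pictures are saved under pics/ and viewed, about 8 in all and at most 12, crops included, and the job is handed in when it is done.

Besides the shell and the picture viewer there is one more tool, called in YAML: its name, and indented under it one key for each argument. drive_tool: Moves the arm, as the interface text tells. Its arguments: {"type":"object","properties":{"deltas":{"type":"array"},"jaw":{"type":"number"},"force":{"type":"number"}},"required":["deltas"]}

```bash
mkdir -p pics
cat > h.py <<'E'
import numpy as np, cv2
from rig import r, cams, job
def ray(P,u,v,z):
    d=P["R"].T@np.array([(u-P["cx"])/P["fx"],(v-P["cy"])/P["fy"],1.]); c=-P["R"].T@P["t"]
    return c+d*(z-c[2])/d[2]
def proj(P,X):
    c=P["R"]@np.array(X,float)+P["t"]; return P["fx"]*c[0]/c[2]+P["cx"],P["fy"]*c[1]/c[2]+P["cy"]
def world(P,D):
    v,u=np.mgrid[0:480,0:640]; C=np.stack([(u-P["cx"])/P["fx"]*D,(v-P["cy"])/P["fy"]*D,D],-1)-P["t"]
    return C@P["R"]
E
python3 - <<'E'
from h import *
P={n:cams.camera_params(n) for n in("scene","top")}
for n in P:
    im,d=cams.grab_frame(n); cv2.imwrite(f"pics/{n}0.png",im[...,::-1]); np.savez(f"{n}0.npz",im=im,d=d)
    print(n,-P[n]["R"].T@P[n]["t"],(d>0).mean())
print(r.sense())
E
```

```text
scene [1119.59742315 -238.16626074  982.33431543] 0.9961100260416667
top [ 347.74819103    9.61736856 1364.9916927 ] 0.996025390625
{'clock': 0.1, 'qpos': array([ 1.19363586e+00,  3.53562252e-01,  1.63406593e+00,  8.05882445e-07,
        1.15518180e+00, -2.41242428e-03]), 'qvel': array([-0.00057236, -0.00117913, -0.00291494, -0.00073836,  0.00268641,
        0.000381  ]), 'joint_efforts': array([-1.25630420e-03, -6.06360126e+01, -3.42820036e+01,  8.34544721e-06,
        4.00143894e-03, -1.93798496e-05]), 'eef_pos': array([228.63232639, 581.24736322, 247.6444856 ]), 'tcp_rot': array([-3.14037533e+00, -3.67359555e-06,  2.76684428e+00]), 'contact_force': array([ 0.18224639, -0.48489121,  1.28952615]), 'wrist_torque': array([-0.02830129, -0.04199846, -0.00276145]), 'opening': 0.9985119963554702}
```

View pics/top0.png

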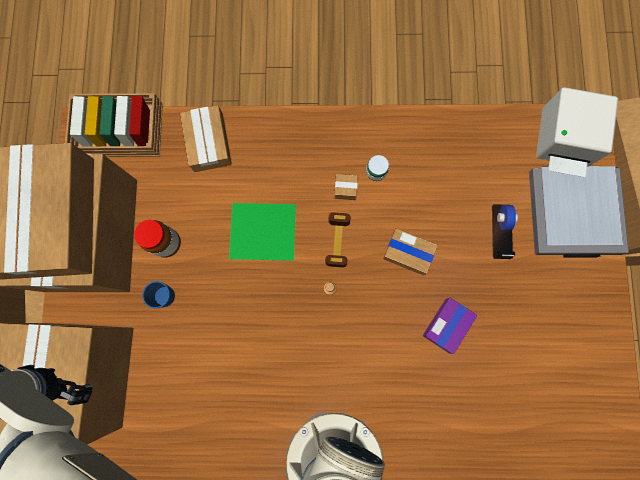

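View pics/scene0.png

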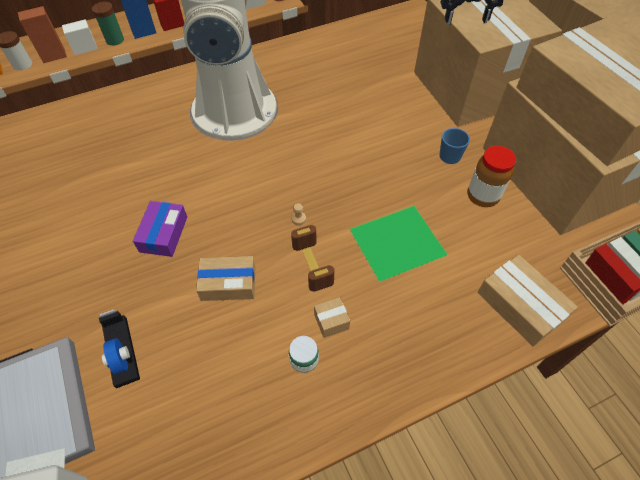

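The top view shows the blue-taped parcel at (411,251), the gauge cheeks at (339,218) and (336,261), and the green mat at (263,232). Look-alikes are the purple parcel (450,325), the gift carton (346,187) and the big white-taped carton (205,138). I choose the brown one with the blue tape at (411,251). Next I measure it.

```bash
cat >> h.py <<'E'
def rect(P,im,d,lo,hi,box,col=None):
    W=world(P,d); u0,u1,v0,v1=box
    m=((W[...,2]>lo)&(W[...,2]<hi)&(d>0)).astype(np.uint8)
    if col is not None: m&=col.astype(np.uint8)
    k=np.zeros_like(m); k[v0:v1,u0:u1]=m[v0:v1,u0:u1]
    n,L,s,c=cv2.connectedComponentsWithStats(k)
    i=1+np.argmax(s[1:,4]); pts=W[L==i]
    rc=cv2.minAreaRect(pts[:,:2].astype(np.float32)); return rc,np.median(pts[:,2]),s[i],pts
E
python3 - <<'E'
from h import *
P=cams.camera_params("top"); z=np.load("top0.npz"); im,d=z["im"],z["d"]
for n,lo,hi,b in[("parcel",40,60,(375,445,220,285)),("ch1",45,65,(322,356,206,228)),("ch2",45,65,(320,352,250,272)),("gift",35,55,(330,362,170,205)),("tin",50,70,(362,395,150,185)),("stamp",30,65,(320,340,278,298))]:
    rc,h,s,p=rect(P,im,d,lo,hi,b); print(n,np.round(rc[0],1),np.round(rc[1],1),round(rc[2],1),"z",h.round(1),s[4])
hsv=cv2.cvtColor(im,cv2.COLOR_RGB2HSV)
g=cv2.inRange(hsv,(45,120,60),(75,255,255)); c=max(cv2.findContours(g,0,2)[0],key=cv2.contourArea)
q=np.array([ray(P,u,v,0)[:2] for u,v in c[:,0]],np.float32); print("mat",cv2.minAreaRect(q))
# cheek brass
y=cv2.inRange(hsv,(18,100,100),(32,255,255)); y[:,:320]=0;y[:,356:]=0;y[:205]=0;y[275:]=0
n,L,s,c=cv2.connectedComponentsWithStats(y)
for i in range(1,n):
    if s[i,4]>8: print("brass",s[i],c[i],ray(P,*c[i],55),ray(P,*c[i],0))
cv2.imwrite("pics/crop.png",cv2.resize(im[160:310,300:460,::-1],None,fx=4,fy=4,interpolation=cv2.INTER_CUBIC))
E
```

```text
parcel [ 550.3 -204.9] [120.5  85.8] 67.7 z 49.9 1432
ch1 [641.5 -14.3] [59.3 25.1] 85.0 z 55.3 192
ch2 [525.9  -5.4] [58.4 25.3] 89.9 z 54.8 193
gift [734.4 -33.3] [59.9 62.3] 84.9 z 45.3 476
tin [ 785.7 -121.7] [55.6 55.7] 89.6 z 59.7 335
stamp [454.6  12.1] [22.6 22.4] 44.4 z 53.5 68
mat ((614.0347290039062, 200.06561279296875), (180.34616088867188, 159.85797119140625), 88.27108764648438)
brass [334 215  11   4  40] [338.65 216.65] [641.80836396 -13.22300951  55.        ] [654.15448005 -14.18196276   0.        ]
brass [333 225  10  31 214] [337.36448598 240.06074766] [577.88797249  -9.37773756  55.        ] [587.550391   -10.17524707   0.        ]
brass [331 258  11   4  41] [336.29268293 259.3902439 ] [525.88323259  -6.22172948  55.        ] [533.36223214  -6.886734     0.        ]
```

View pics/crop.png

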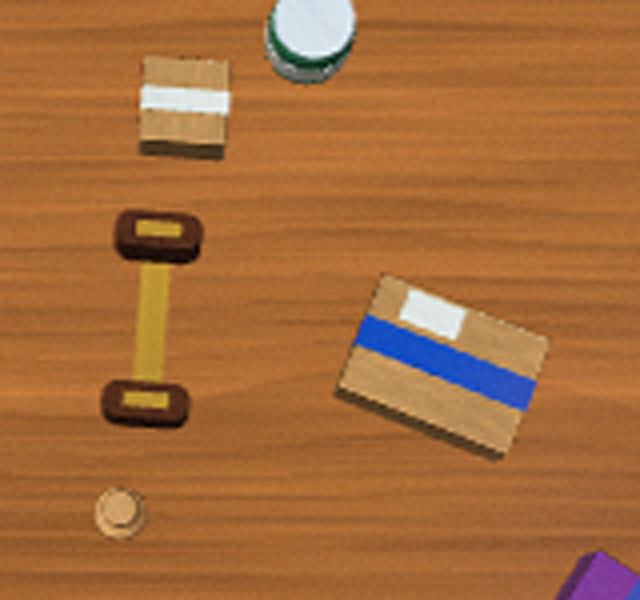

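The crop confirms it: a brown carton with a blue stripe and white label, its long axis pointing at the gauge, and about 19° off the gauge axis. Sizes and heights match the description. I plan to push its rear end face with two half-open fingers and steer it in. First I turn the tool, then cross over high up.

drive_tool:
  deltas:
    - [0,0,0,0.122]
    - [0,0,0,0.122]
    - [0,0,0,0.122]
    - [0,0,0,0.122]
    - [0,0,0,0.122]
    - [0,0,0,0.122]
    - [0,0,0,0.122]
    - [0,0,0,0.122]
    - [0,0,0,0.122]
    - [0,0,0,0.122]
    - [0,0,0,0.122]
    - [0,0,0,0.122]
  jaw: 0.42

```text
clock: 1.1
eef_pos: [230.2, 584.7, 253.9]
tcp_rot: [3.14, -0.01, 1.297]
contact_force: [-0.2, -1.4, 30.7]
opening: 0.58
```

```bash
cat >> h.py <<'E'
def delta(x,y,z,yaw):
    s=r.sense(); a=s["tcp_rot"][2]; D=np.array([x,y,z])-s["eef_pos"]
    t=np.array([D@[np.cos(a),np.sin(a),0],D@[np.sin(a),-np.cos(a),0],-D[2]])/10
    print("t",s["clock"],"pose",s["eef_pos"].round(1),s["tcp_rot"].round(3),"open",round(s["opening"],3),"F",s["contact_force"].round(1),"\n d cm",t.round(2),"turn",round(a-yaw,3))
E
python3 - <<'E'
from h import *
delta(517.6,-284.5,200,1.187)
P=cams.camera_params("top"); z=np.load("top0.npz")
rc,h,s,p=rect(P,z["im"],z["d"],30,90,(415,485,290,360)); print("purple",cv2.boxPoints(rc).round(),h)
E
```

```text
t 1.1 pose [230.2 584.7 253.9] [ 3.14  -0.01   1.297] open 0.58 F [-0.2 -1.4 30.7] 
 d cm [-75.92  51.15   5.39] turn 0.11
purple [[ 280. -304.]
 [ 380. -371.]
 [ 428. -301.]
 [ 327. -233.]] 49.322896080329436
```

The tool reads a 31 N upward force, so it may be touching the carton below it. I raise it before moving on.

drive_tool:
  deltas:
    - [0,0,-1.5,0]
    - [0,0,-1.5,0]

```text
clock: 1.27
eef_pos: [228.7, 581.2, 278.5]
tcp_rot: [-3.142, 0.001, 1.302]
contact_force: [-0.3, 0.1, -0.8]
opening: 0.573
```

Run:
```python
from h import *
delta(517.6,-284.5,200,1.187)
z=np.load("top0.npz"); P=cams.camera_params("top"); W=world(P,z["d"])
for b in[(0,135,320,480),(0,140,140,320)]: 
    w=W[b[2]:b[3],b[0]:b[1]]; print(np.percentile(w[...,2],[50,90]), w[...,1].min())
print(W[345,70],W[345,110],W[420,100])
```

```text
t 1.2667 pose [228.7 581.2 278.5] [-3.142e+00  1.000e-03  1.302e+00] open 0.573 F [-0.3  0.1 -0.8] 
 d cm [-75.79  50.85   7.85] turn 0.115
[241.46126059 726.33057211] 9.61736855831448
[221.79434328 333.45800564] 9.61736855831448
[309.90380247 591.31894408 239.59306498] [306.3323863  547.57425756 133.82982379] [132.96282449 555.25857038 142.08079086]
```

Clear now. The fingertips had swung down onto the 240 mm carton as the jaws closed. Crossing over.

drive_tool:
  deltas:
    - [-3.16,2.12,0,0]
    - [-3.16,2.12,0,0]
    - [-3.16,2.12,0,0]
    - [-3.16,2.12,0,0]
    - [-3.16,2.12,0,0]
    - [-3.16,2.12,0,0]
    - [-3.16,2.12,0,0]
    - [-3.16,2.12,0,0]
    - [-3.16,2.12,0,0]
    - [-3.16,2.12,0,0]
    - [-3.16,2.12,0,0]
    - [-3.16,2.12,0,0]

```text
clock: 2.27
eef_pos: [373.6, 146.8, 278.3]
tcp_rot: [3.141, -0.0, 1.303]
contact_force: [1.3, 0.7, 0.6]
opening: 0.579
```

drive_tool:
  deltas:
    - [-3.16,2.12,0,0]
    - [-3.16,2.12,0,0]
    - [-3.16,2.12,0,0]
    - [-3.16,2.12,0,0]
    - [-3.16,2.12,0,0]
    - [-3.16,2.12,0,0]
    - [-3.16,2.12,0,0]
    - [-3.16,2.12,0,0]
    - [-3.16,2.12,0,0]
    - [-3.16,2.12,0,0]
    - [-3.16,2.12,0,0]
    - [0,0,0,0.115]

```text
clock: 3.27
eef_pos: [508.1, -253.9, 277.9]
tcp_rot: [3.14, 0.002, 1.189]
contact_force: [-0.2, -0.4, -0.0]
opening: 0.58
```

Run:
```python
from h import *
delta(517.6,-284.5,27,1.187)
z=np.load("top0.npz"); im0=z["im"]
im,d=cams.grab_frame("scene"); cv2.imwrite("pics/s1.png",im[...,::-1])
```

```text
t 3.2667 pose [ 508.1 -253.9  277.9] [3.140e+00 2.000e-03 1.189e+00] open 0.58 F [-0.2 -0.4 -0. ] 
 d cm [-2.48  2.02 25.09] turn 0.002
```

View pics/s1.png

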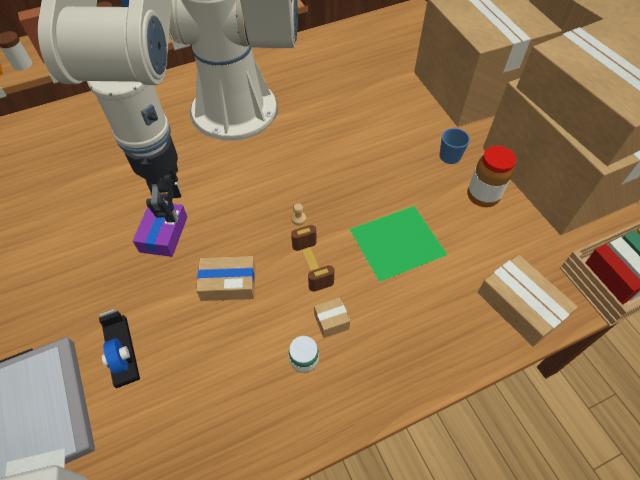

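The scene view shows everything in place, with the hand above and behind the parcel and the purple box well away. Descending behind the parcel.

drive_tool:
  deltas:
    - [-1.24,1.01,0,0]
    - [-1.24,1.01,0,0]
    - [0,0,3,0]
    - [0,0,3,0]
    - [0,0,3,0]
    - [0,0,3,0]
    - [0,0,3,0]
    - [0,0,3,0]
    - [0,0,3,0]
    - [0,0,2,0]
    - [0,0,2,0]
    - [0,0,0,0]

```text
clock: 4.32
eef_pos: [514.1, -277.8, 24.7]
tcp_rot: [-3.136, -0.001, 1.191]
contact_force: [-1.6, 0.7, 0.3]
opening: 0.579
```

Run:
```python
from h import *
delta(523,-271,27,1.187)
```

```text
t 4.3167 pose [ 514.1 -277.8   24.7] [-3.136e+00 -1.000e-03  1.191e+00] open 0.579 F [-1.6  0.7  0.3] 
 d cm [ 0.97  0.57 -0.23] turn 0.004
```

drive_tool:
  deltas:
    - [0,0.55,-0.2,0]
    - [0.5,0,0,0]
    - [0.5,0,0,0]
    - [0.5,0,0,0]
    - [0.5,0,0,0]
    - [0.5,0,0,0]
    - [0.5,0,0,0]
    - [0.5,0,0,0]
    - [0.5,0,0,0]
    - [0.5,0,0,0]
    - [0,0,0,0]

```text
clock: 5.23
eef_pos: [538.1, -238.1, 30.1]
tcp_rot: [-3.141, -0.0, 1.188]
contact_force: [0.1, -0.8, 0.9]
opening: 0.581
```

```bash
cat > m.py <<'E'
from h import *
P=cams.camera_params("top"); im,d=cams.grab_frame("top"); cv2.imwrite("pics/last.png",im[...,::-1])
z=np.load("top0.npz")
hsv=cv2.cvtColor(im,cv2.COLOR_RGB2HSV)
W=world(P,d)
m=((hsv[...,2]>0)&(W[...,2]>44)&(W[...,2]<53.5)&(W[...,0]>480)&(W[...,0]<690)&(W[...,1]<320)&(W[...,1]>-300))
m&=~((abs(W[...,1]+10)<48)&(abs(W[...,0]-584)>44))  # cheeks
m=cv2.morphologyEx(m.astype(np.uint8),cv2.MORPH_OPEN,np.ones((3,3)))
n,L,s,c=cv2.connectedComponentsWithStats(m); i=1+np.argmax(s[1:,4]); p=W[L==i][:,:2].astype(np.float32)
rc=cv2.minAreaRect(p); print("parcel",np.round(rc[0],1),np.round(rc[1],1),round(rc[2],1),s[i],"mean",p.mean(0))
b=cv2.inRange(hsv,(105,150,90),(122,255,255))&(255*((W[...,2]>40)&(W[...,2]<56)&(W[...,0]>480)).astype(np.uint8))
n,L,s,c=cv2.connectedComponentsWithStats(b)
for i in range(1,n):
    if s[i,4]>60:
        q=W[L==i][:,:2].astype(np.float32); v=cv2.fitLine(q,2,0,.01,.01).ravel(); print("blue",s[i],cv2.minAreaRect(q),"ang",np.degrees(np.arctan2(v[1],v[0]))%180,"mid",v[2:])
s=r.sense(); print(s["clock"],s["eef_pos"].round(1),s["tcp_rot"].round(3),s["contact_force"].round(1))
E
python3 m.py
```

```text
parcel [ 561.3 -157.7] [94.3 83. ] 75.4 [374 233  39  33 629] mean [ 553.4839  -161.55006]
blue [375 235  37  20 279] ((567.2158813476562, -158.3092041015625), (98.10042572021484, 22.116836547851562), 68.71463775634766) ang 68.1491 mid [ 566.86176 -158.3511 ]
5.2833 [ 537.9 -238.4   30. ] [-3.141 -0.     1.188] [ 0.9 -0.5 -0.8]
```

The parcel is tracking as planned: heading 68°, centre about (563,-168). I push a bit further straight, then steer through an arc onto the gauge axis.

drive_tool:
  deltas:
    - [0.6,0,0.1,0]
    - [0.6,0,0.1,0]
    - [0.6,0,0.1,0]
    - [0.43,0.27,0,-0.036]
    - [0.43,0.27,0,-0.036]
    - [0.43,0.27,0,-0.036]
    - [0.43,0.27,0,-0.036]
    - [0.43,0.27,0,-0.036]
    - [0.43,0.27,0,-0.036]
    - [0.43,0.27,0,-0.036]
    - [0.43,0.27,0,-0.036]
    - [0.43,0.27,0,-0.036]

```text
clock: 6.28
eef_pos: [577.4, -190.0, 26.9]
tcp_rot: [-3.141, -0.0, 1.514]
contact_force: [-0.1, -1.7, 0.6]
opening: 0.58
```

```bash
python3 m.py; python3 -c "
import cv2;im=cv2.imread('pics/last.png');cv2.imwrite('pics/l2.png',cv2.resize(im[180:300,300:460],None,fx=4,fy=4))"
```

```text
parcel [578.3 -99.1] [84.7 74.2] 4.5 [356 225  30  31 466] mean [ 577.3217  -103.46778]
blue [356 235  32  10 246] ((579.8496704101562, -100.65383911132812), (83.87796783447266, 22.182031631469727), 86.76741790771484) ang 86.60796 mid [ 580.0046 -100.2349]
6.3333 [ 578.  -189.5   27. ] [-3.142 -0.     1.516] [ 0.5 -0.3  0.3]
```

View pics/l2.png

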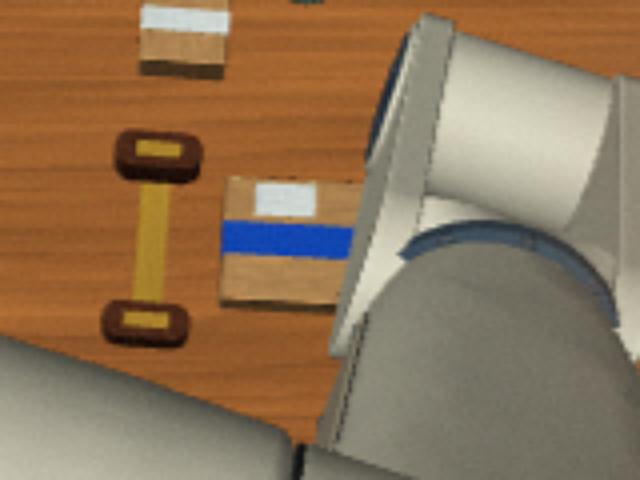

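The crop shows the parcel square to the gauge: tape at about 86.7°, centreline within about 1 mm of the mid-gap, front edge just short of the cheeks. I back off slightly, centre and narrow the fingers so they fit the gap, then push on.

drive_tool:
  deltas:
    - [-0.8,0,0,0]
    - [0,-0.4,0,0]
    - [0,0,0,0]
    - [0.4,0,0,0]
    - [0.5,0,0,0]
    - [0.5,0,0,0]
    - [0.5,0,0,0]
    - [0.5,0,0,0]
    - [0.5,0,0,0]
    - [0.5,0,0,0]
    - [0.5,0,0,0]
    - [0.5,0,0,0]
  jaw: 0.5

```text
clock: 7.33
eef_pos: [575.5, -154.1, 27.3]
tcp_rot: [3.142, 0.0, 1.512]
contact_force: [0.5, -0.9, -0.3]
opening: 0.501
```

```bash
python3 m.py
```

```text
parcel [583.2 -59.9] [76.  82.2] 85.5 [342 223  29  32 496] mean [578.63165  -54.650867]
blue [343 234  30  10 226] ((583.3955688476562, -62.93649673461914), (77.99700927734375, 22.473548889160156), 86.03203582763672) ang 86.36446 mid [583.277   -62.65313]
7.3833 [ 575.5 -153.3   27.3] [-3.141 -0.     1.512] [0.6 0.7 0.3]
```

drive_tool:
  deltas:
    - [0.5,0,0,0]
    - [0.5,0,0,0]
    - [0.5,0,0,0]
    - [0.5,0,0,0]
    - [0.5,0,0,0]
    - [0.5,0,0,0]
    - [0.5,0,0,0]
    - [0.5,0,0,0]
    - [0.5,0,0,0]
    - [0.5,0,0,0]
    - [0.5,0,0,0]
    - [0.5,0,0,0]

```text
clock: 8.38
eef_pos: [579.0, -94.3, 27.3]
tcp_rot: [3.141, 0.0, 1.512]
contact_force: [-0.8, -1.7, -0.4]
opening: 0.499
```

```bash
python3 m.py
```

```text
parcel [585.1   1.7] [70.7 82. ] 85.3 [319 223  29  31 570] mean [582.6912      1.4687961]
blue [320 233  27   9 202] ((587.4193115234375, 2.32257080078125), (69.53356170654297, 21.68335723876953), 86.28022003173828) ang 87.01673 mid [587.02185   2.53874]
8.4333 [579.  -93.5  27.3] [-3.142 -0.     1.512] [-0.   1.4  1.1]
```

drive_tool:
  deltas:
    - [0.5,0,0,0]
    - [0.5,0,0,0]
    - [0.5,0,0,0]
    - [0.5,0,0,0]
    - [0.5,0,0,0]
    - [0.5,0,0,0]
    - [0.5,0,0,0]
    - [0.5,0,0,0]
    - [0.5,0,0,0]
    - [0.5,0,0,0]
    - [0.5,0,0,0]
    - [0.5,0,0,0]

```text
clock: 9.43
eef_pos: [581.4, -35.5, 27.5]
tcp_rot: [-3.139, 0.002, 1.512]
contact_force: [-7.8, -24.0, 9.9]
opening: 0.498
```

drive_tool:
  deltas:
    - [0.5,0,0,0]
    - [0.5,0,0,0]
    - [0.5,0,0,0]
    - [0.5,0,0,0]
    - [0.5,0,0,0]
    - [0.5,0,0,0]
    - [0.5,0,0,0]
    - [0.5,0,0,0]
    - [0.5,0,0,0]
    - [0.5,0,0,0]
    - [0.5,0,0,0]
    - [0.5,0,0,0]

```text
clock: 10.43
eef_pos: [586.2, 25.4, 27.5]
tcp_rot: [3.141, 0.0, 1.512]
contact_force: [-0.5, -1.9, 2.2]
opening: 0.5
```

```bash
python3 m.py
```

```text
parcel [595.3 141.1] [34.1 85.2] 88.1 [275 219  14  32 255] mean [591.703  141.8701]
blue [276 230  12   9  89] ((595.0276489257812, 140.96324157714844), (32.49640655517578, 21.782060623168945), 83.95590209960938) ang 76.59867 mid [595.2943  140.53409]
10.4833 [586.2  26.2  27.4] [ 3.141 -0.     1.512] [0.5 0.6 0.1]
```

A brief 24 N contact occurred inside the gauge and is gone now. I check the scene before finishing the push.

```bash
python3 -c "
from h import *
im,d=cams.grab_frame('scene');cv2.imwrite('pics/s2.png',cv2.resize(im[170:380,240:480,::-1],None,fx=3,fy=2.8))"
```

```text
(no output)
```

View pics/s2.png

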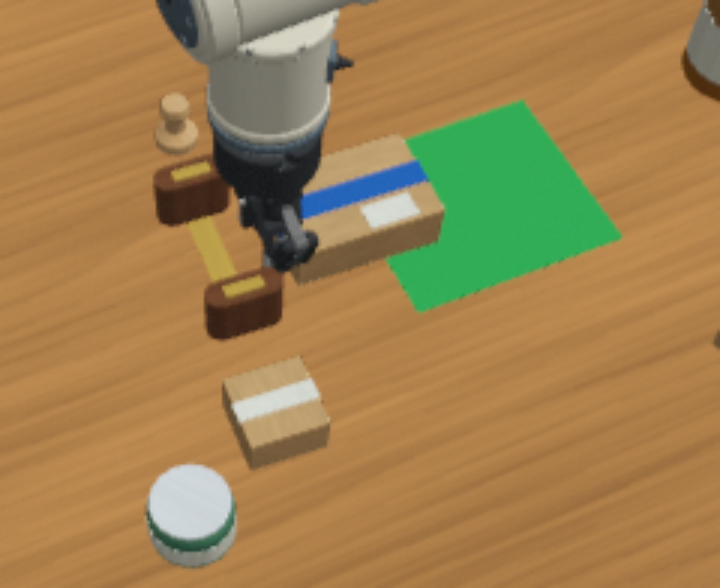

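The parcel is through the gap, lying flat with its front on the mat. Stamp, gift carton and tin are untouched. I push the remaining 95 mm or so.

drive_tool:
  deltas:
    - [0.5,0,0,0]
    - [0.5,0,0,0]
    - [0.5,0,0,0]
    - [0.5,0,0,0]
    - [0.5,0,0,0]
    - [0.5,0,0,0]
    - [0.5,0,0,0]
    - [0.5,0,0,0]
    - [0.5,0,0,0]
    - [0.5,0,0,0]
    - [0.5,0,0,0]
    - [0.5,0,0,0]

```text
clock: 11.53
eef_pos: [589.5, 85.5, 27.2]
tcp_rot: [-3.141, -0.0, 1.512]
contact_force: [0.1, -1.7, -1.3]
opening: 0.499
```

drive_tool:
  deltas:
    - [0.5,0,0,0]
    - [0.5,0,0,0]
    - [0.5,0,0,0]
    - [0.5,0,0,0]
    - [0.5,0,0,0]
    - [0.5,0,0,0]
    - [0.5,0,0,0]
    - [0.2,0,0,0]
    - [0,0,0,0]

```text
clock: 12.28
eef_pos: [591.9, 122.5, 27.4]
tcp_rot: [3.141, -0.0, 1.512]
contact_force: [-0.0, 1.1, -0.8]
opening: 0.5
```

```bash
python3 m.py; cp pics/last.png pics/l3.png
```

```text
Traceback (most recent call last):
  File "m.py", line 9, in <module>
    n,L,s,c=cv2.connectedComponentsWithStats(m); i=1+np.argmax(s[1:,4]); p=W[L==i][:,:2].astype(np.float32)
                                                     ~~~~~~~~~^^^^^^^^^
ValueError: attempt to get argmax of an empty sequence
```

The arm hides the parcel, but the TCP puts its centre near y=196, which is on target. Backing off, rising and moving clear.

drive_tool:
  deltas:
    - [-1,0,0,0]
    - [-1,0,0,0]
    - [0,0,-2.5,0]
    - [0,0,-3,0]
    - [0,0,-3,0]
    - [0,0,-3,0]
    - [0,0,-3,0]
    - [0,0,-3,0]
    - [0,0,-3,0]
    - [0,0,-3,0]
    - [-3.5,0,0,0]
    - [-3.5,0,0,0]

```text
clock: 13.33
eef_pos: [587.4, 31.3, 264.7]
tcp_rot: [3.137, -0.001, 1.514]
contact_force: [1.0, -0.6, -1.1]
opening: 0.502
```

drive_tool:
  deltas:
    - [-3.5,0,0,0]
    - [-3.5,0,0,0]
    - [-3.5,0,0,0]
    - [-3.5,0,0,0]
    - [-3.5,0,0,0]
    - [-3.5,0,0,0]
    - [-3.5,0,0,0]
    - [-3.5,0,0,0]
    - [-3.5,0,0,0]
    - [-3.5,0,0,0]
    - [-3.5,0,0,0]
    - [0,0,0,0]

```text
clock: 14.33
eef_pos: [561.8, -359.0, 262.1]
tcp_rot: [3.141, 0.003, 1.508]
contact_force: [-0.7, 0.9, -0.6]
opening: 0.503
```

```bash
python3 m.py
python3 - <<'E'
from h import *
P=cams.camera_params("top"); im,d=cams.grab_frame("top"); cv2.imwrite("pics/end.png",im[...,::-1])
M=(614,200.1); a=np.radians(87.5); ex=np.array([np.cos(a),np.sin(a)]); ey=np.array([-ex[1],ex[0]])
rc,h,s,p=rect(P,im,d,44,54,(215,310,190,280)); 
print(rc,h); print([((q-M)@ex).round(1).item() for q in cv2.boxPoints(rc)],[((q-M)@ey).round(1).item() for q in cv2.boxPoints(rc)],"limits 90, 80")
E
```

```text
parcel [614.1 194.8] [120.3  52. ] 86.1 [240 217  45  20 355] mean [618.89307 192.5225 ]
blue [240 228  45  11 338] ((599.0164184570312, 194.5734405517578), (119.91917419433594, 22.609041213989258), 85.99512481689453) ang 86.72117 mid [598.86646 194.06924]
14.3833 [ 562.  -356.2  261.8] [-3.141e+00  1.000e-03  1.507e+00] [ 0.2  0.8 -0.9]
((598.3883666992188, 194.93701171875), (121.03616333007812, 84.37895965576172), 86.63641357421875) 50.120020921779954
[-65.7, -67.0, 54.0, 55.3] [58.5, -25.9, -27.7, 56.6] limits 90, 80
```

View pics/end.png

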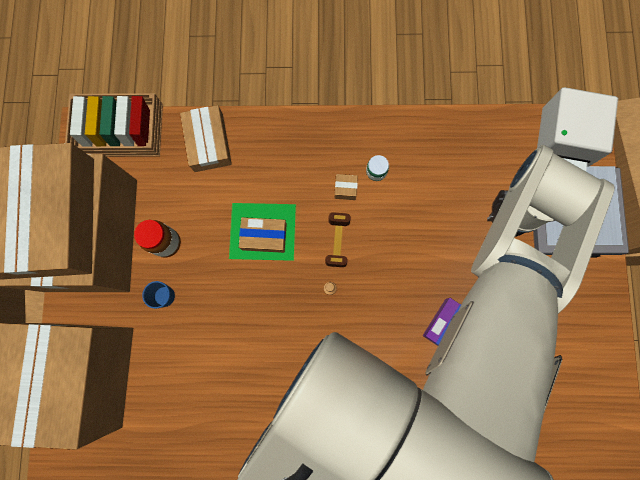

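The final view shows the parcel wholly on the green mat at (262,234), at least 21 mm inside every edge, with the bystanders where they were. The hand is high and clear, so I hand in.

```bash
python3 -c "
from h import *
print(job.sign_off())"
```

```text
the job is handed in; nothing more can be done
None
```

The blue-taped parcel is through the gauge and lies wholly on the green mat. I handed the job in at about 14.5 s of the 72 s allowed.

I pushed it from its rear end with two half-open fingers. I steered it about 19° onto the gauge axis, then pushed it straight through without lifting or tipping it.

**Last checks:**
- **Parcel on the mat:** it measured 121 x 84 mm with its top at 50 mm, so it is lying flat. It is about 21 mm or more inside every mat edge.
- **Hand:** it is clear, at about z = 262 mm, with no contact force.
- **Everything else:** the objects in view looked unmoved in the final picture, though I did not re-measure them. The arm partly hid the purple parcel and the tape dispenser.

**Two contacts that were not planned:**
- **Early on:** a force of about 31 N appeared when the closing fingertips pressed down on the tall carton under the start pose. I raised the hand at once, and the later pictures show no visible shift of that carton.
- **In the gauge:** a reading of about 24 N came up once while the hand was entering the gap. I did not find the cause, and it was gone at the next reading.

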